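# Roll-test two shafts and reject the bent one

## Task

One of the two metal shafts on the steel plate is bent. Take the blue-handled pad and roll each shaft in turn along the plate under its flat sole, half a turn or a little more, keeping it pressed down with a steady 10 N or so (5 to 15 N), giving way when one lifts the pad. Then set the pad down flat on the bench, put the bent shaft in the red tray and leave the straight one lying on the plate; do not disturb the multimeter, the cup or the spool.

Things in the scene. Friction and masses are not known exactly. Their poses are not given: they have to be found in the camera images.
- plate_top (a point): centre of the top of a dark steel plate fixed on the bench, 220 mm (x) by 340 mm (y), top 30 to 40 mm above the bench. x runs from its near edge to its far edge (away from the robot), z up. Strips 6 mm wide and high along both edges stop shafts. The shafts start 50 to 65 mm towards the near edge, 80 mm to either side along y, lying along y within 6 degrees: roll them to +x, with 100 mm of room
- shaft_a_mid (a point): bare metal shaft, 18 mm in diameter, 120 mm long, round ends, about 0.2 kg, lying on the plate near its near edge; which of the two is bent is not known. This point is midway between its end centres, 9 mm above the plate while it lies there; its own y axis runs along it
- shaft_b_mid (a point): bare metal shaft, 18 mm in diameter, 120 mm long, round ends, about 0.2 kg, lying on the plate near its near edge; which of the two is bent is not known. This point is midway between its end centres, 9 mm above the plate while it lies there; its own y axis runs along it
- pad_grip (a point): grip point of the loose rolling pad: middle of its upright blue handle rib, 36 mm above its sole. The rib is 16 mm thick (pad's x), 56 mm long (pad's y) and stands from 12 to 58 mm above the sole. The pad lies flat on the bench; z up. Mass about 0.2 kg
- pad_sole (a point): centre of the pad's flat underside; its plywood base is 80 mm (x) by 100 mm (y) by 12 mm thick. A shaft under it travels half as far as the pad. Pad and shafts are rigid: keep the press between 5 and 15 N all the way, also over the top of a lift; 40 N does harm
- tray: red open tray for rejects, fixed on the bench: 120 mm (x) by 180 mm (y) outside, walls 4 mm thick and 35 mm high, floor 4 mm thick; origin at the centre of its underside
- shaft_a: the A shaft (origin on its surface: use its point). A straight one rolls under the pad at constant height. The bent one is bowed 4.5 mm at its middle, starts with the bow lying flat, no higher than a straight one, and within the first quarter turn (14 mm of its own travel) lifts the pad by up to 4.5 mm; after half a turn (28 mm) it lies flat and low again; let go before a quarter turn it rolls back
- shaft_b: the B shaft (origin on its surface: use its point). A straight one rolls under the pad at constant height. The bent one is bowed 4.5 mm at its middle, starts with the bow lying flat, no higher than a straight one, and within the first quarter turn (14 mm of its own travel) lifts the pad by up to 4.5 mm; after half a turn (28 mm) it lies flat and low again; let go before a quarter turn it rolls back
- pad: the rolling pad, origin at the centre of its underside, x across the handle rib, y along it
- meter: orange multimeter, 185 x 88 x 44 mm, loose bystander, origin under its centre
- cup: clear plastic cup, 72 mm wide, 90 mm high, light, loose bystander, origin under its centre
- spool: grey metal spool, 60 mm wide, 44 mm high, loose bystander, origin under its centre
There are look-alikes about, which are no part of the job. What is shaped like the shaft_a but orange is not meant.

How it is judged:
By the outcome, as a careful person would: the job done as asked, in the order asked, and still so for the second after the job is handed in, with the robot touching nothing.
It also fails if it takes over 72 s, if anything falls off the work surface, if the arm or the gripper's body presses on something with over 40 N, if the wrist force passes 120 N, or if a joint passes its speed limit or range.

## Robot

A 7-joint arm with a two-finger parallel gripper is mounted at the origin on the work surface. World frame = base frame: x ahead of the robot, y to its left, z up, the work surface at z = 0. Lengths are in m, angles in degrees, forces in N, time in s.
With the tool pointing down it reaches from about 0.425 to 0.875 m from the base axis. Payload 4.7 kg.
Tool frame: the origin (TCP) lies at the very end of the fingers, on their centre line; the grasp point (between the pads) lies env.grip_point_offset behind it (env.grip_point_offset is the distance from the TCP to the grasp point, in m); z points along the fingers, y is the direction in which the jaws open and shut (so a half turn about z gives the same grasp; the last joint's range is limited). The gripper opens to 87 mm and grips with 3 to 60 N. Pads are 19 mm wide; open, the fingers measure 117 mm over their backs; the gripper's body (75 mm by 190 mm) begins 51 mm behind the grasp point.
Start: joints at [-64.452, 18.392, -4.016, 83.108, 1.295, 78.541, -3.26], TCP at [0.272, 0.59, 0.223] pointing down, gripper open.
Joint ranges: [-163.93, 163.93], [-17.29, 119.83], [-79.2, 71.16], [3.27, 140.29], [-89.18, 269.18], [5.43, 117.66], [-154.24, 154.24]. Speed limits (degrees/s): [147.25, 147.25, 180, 180, 180, 180, 180].

## Interface

Orientations are given as [roll, pitch, yaw] about the fixed x, y, z axes, in that order (R = Rz(yaw) Ry(pitch) Rx(roll)).
In Python, from cell import env gives the robot as it stands.
- The arm moves only by the tool send_rows, never from a script. Its argument "plan" is a list of rows, each a list of 7 numbers: the finger opening in mm, from 0 to 87, then the shift along the tool's x, y, z in mm, then the turn, a rotation vector about the tool's x, y, z in rad. A call has 1 to 12 rows; each row shifts and turns the commanded pose from where the row before left it, along the tool's axes as they then stand; what a row does not reach is not made up. A row lasts 1/10 s, in which the tool goes at most 50 mm and 8.59 degrees, less where a joint would pass 70% of its speed; a pose out of reach is approached as far as the arm can. A call is refused whole if a number of a shift passes 50 or a number of a turn 0.15, either way. A call with a gripper value outside its range is refused whole. The fingers move at their own pace and stop on an object; "grip_force" is the grip in N (left out, the last holds). Time passes only in rows, so rows that do not move let the fingers close. It gives the time, the measured TCP pose, the force and the opening at its end, in the units of the state.
- env.get_obs(): the state, without advancing time (a new reading comes with each control period).
- env.read_camera(name): name is "scene" or "top"; returns the picture (384x512x3 uint8, red, green, blue); there is no depth.
- env.get_calibration(name): a dict with "fx", "fy", "cx", "cy" (pixels), "k1" (the pictures are not rectified: a ray, as slopes to the right and down, at radius r is drawn at 1 + k1 r^2 times it, then the intrinsics apply), "extrinsics" (4x4, takes a point from camera to world coordinates). Camera axes: x right, y down, z forward; pixel columns grow to the right and rows downward; lengths in m; the calibration is good to about 2 mm. A picture is of the moment at which its call begins. get_calibration takes no time and is no camera call.
- env.sign_off(): hands the job in, once; it reports no verdict.
Trained networks look in the newest picture that a camera, given by its name, has taken for a name from the list of things; names that differ only in an ending like _2 or _b are one class to them, and where a whole thing is asked for, a point or a joint stands for the part that bears it (a point fixed in the world has none). Each returns a list of dicts, best first, with "confidence" (0 to 1); they miss things now and then, are a little off and sometimes report something else, mostly with a low value. They report only what shows in the picture. A call takes as long as a camera call. They do not tell look-alikes from the thing itself.
- env.regions_of(camera, query): "region" (384x512 bool, what is visible of it) and "rect" ([left, top, right, bottom] in pixels, round what is visible of it).
The state is a dict: "time_s": time; "qpos": joint angles; "joint_velocities": joint speeds; "effort": joint torques, N m; "tool_pos": TCP position; "tool_rot": TCP orientation; "force": force on the tool from outside, world axes, zero at the start; "wrist_torque": the same for the moment, N m; "grip_width": finger opening in m.
Only numpy, scipy, OpenCV 4.12 (cv2) and the standard library are available. Lean on these libraries where they do the work, as an engineer would, in place of code of your own. Each camera call takes 0.05 s, during which the arm holds its last target. There are 200 camera calls.

## Working session

There is one attempt and no reset: what is moved stays moved. The work goes in short steps, Python scripts to look and compute and a tool call to move; the robot and the scene stay as the last step left them, time stands still between calls to the robot, and variables do not carry over. Pictures are saved under pics/ and viewed, about 8 in all and at most 12, crops included, and the job is handed in when it is done.

Besides the shell and the picture viewer there is one more tool, called after "Emit:" in YAML: its name, and indented under it one key for each argument. send_rows: Moves the arm, as the interface text tells. Its arguments: {"type":"object","properties":{"plan":{"type":"array"},"grip_force":{"type":"number"}},"required":["plan"]}

```bash
ls; mkdir -p pics; cat > h.py <<'E'
import numpy as np, cv2
from cell import env
def ray(cam,u,v):
    c=env.get_calibration(cam)
    x=(u-c['cx'])/c['fx'];y=(v-c['cy'])/c['fy'];rd=np.hypot(x,y);r=rd
    for _ in range(20): r=rd/(1+c['k1']*r*r)
    s=r/rd if rd>0 else 1
    E=np.array(c['extrinsics']);return E[:3,3],E[:3,:3]@np.array([x*s,y*s,1])
def at(cam,u,v,z):
    o,d=ray(cam,u,v);return o+d*(z-o[2])/d[2]
def px(cam,p):
    c=env.get_calibration(cam);E=np.array(c['extrinsics']);q=E[:3,:3].T@(np.array(p)-E[:3,3])
    x,y=q[0]/q[2],q[1]/q[2];s=1+c['k1']*(x*x+y*y);return c['fx']*x*s+c['cx'],c['fy']*y*s+c['cy']
E
python3 - <<'E'
from h import *
ims=[]
for c in('top','scene'):
    im=env.read_camera(c);cv2.imwrite(f'pics/{c}0.png',im[...,::-1])
    print(c,np.round(env.get_calibration(c)['extrinsics'],3).tolist(),env.get_calibration(c)['fx'])
    for q in('shaft_a','pad','tray','plate_top','meter','cup','spool'):
        for r in env.regions_of(c,q)[:4]:
            m=r['region'].astype(np.uint8);v,u=np.nonzero(m)
            if len(u)<5: continue
            print(q,round(r['confidence'],2),r['rect'],[np.round(t,1).tolist() if not isinstance(t,float) else round(t,1) for t in cv2.minAreaRect(np.c_[u,v].astype(np.float32))])
o=env.get_obs();print(o,env.grip_point_offset)
E
```

```text
pics
top [[-0.028, -0.984, 0.177, 0.37], [-1.0, 0.026, -0.014, 0.037], [0.009, -0.177, -0.984, 1.162], [0.0, 0.0, 0.0, 1.0]] 390.1880225368722
shaft_a 0.69 [211.2, 204.8, 251.0, 210.9] [[230.5, 210.0], [6.0, 39.0], 90.0]
shaft_a 0.66 [345.8, 152.9, 360.8, 189.1] [[355.0, 171.0], [6.3, 37.9], 15.3]
shaft_a 0.61 [265.1, 204.2, 307.6, 213.0] [[285.5, 206.5], [5.0, 41.0], 90.0]
shaft_a 0.54 [266.1, 262.9, 306.7, 273.3] [[285.4, 266.4], [41.3, 7.3], 4.6]
pad 0.57 [356.2, 198.7, 389.1, 224.9] [[373.0, 214.0], [26.0, 34.0], 90.0]
tray 0.95 [113.0, 203.8, 176.6, 250.7] [[146.4, 226.9], [42.8, 64.6], 84.8]
plate_top 0.61 [200.0, 150.0, 319.5, 228.4] [[258.1, 191.0], [75.1, 115.7], 88.0]
meter 0.71 [222.2, 86.7, 259.8, 145.8] [[242.0, 116.2], [30.5, 60.0], 7.1]
cup 0.75 [322.3, 103.1, 345.8, 129.9] [[332.3, 112.9], [22.8, 30.9], 26.6]
spool 0.65 [114.2, 271.4, 140.1, 293.2] [[126.3, 280.4], [19.9, 23.7], 71.6]
scene [[0.612, 0.547, -0.571, 1.193], [0.791, -0.438, 0.428, -0.457], [-0.016, -0.714, -0.7, 0.864], [0.0, 0.0, 0.0, 1.0]] 419.2711978438018
shaft_a 0.81 [173.6, 174.7, 208.2, 189.2] [[1
[... 1035 characters left out ...]
9.4]
{'time_s': 0.8, 'qpos': array([-64.45010258,  18.38979914,  -4.01855139,  83.10792821,
         1.2942956 ,  78.54291762,  -3.26128304]), 'joint_velocities': array([-0.04905287, -0.01067644, -0.02264797, -0.0309744 , -0.00305002,
       -0.04508411,  0.00712533]), 'effort': array([-3.67167440e-04, -4.91043198e+01, -4.03174683e-01, -3.12744749e+01,
       -6.36722054e-02,  3.35492939e-02,  3.57389604e-05]), 'tool_pos': array([0.27204776, 0.59033565, 0.22260765]), 'tool_rot': array([1.79995537e+02, 1.43191559e-03, 1.55259810e+02]), 'force': array([ 0.10085108, -0.21911858,  0.86724747]), 'wrist_torque': array([0.01476218, 0.01517084, 0.00205711]), 'grip_width': 0.08663620761755003} 0.0187
```

```bash
python3 -c "
import cv2
cv2.imwrite('pics/t0.png',cv2.resize(cv2.imread('pics/top0.png'),(800,600)))"
```

```text
(no output)
```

View pics/t0.png

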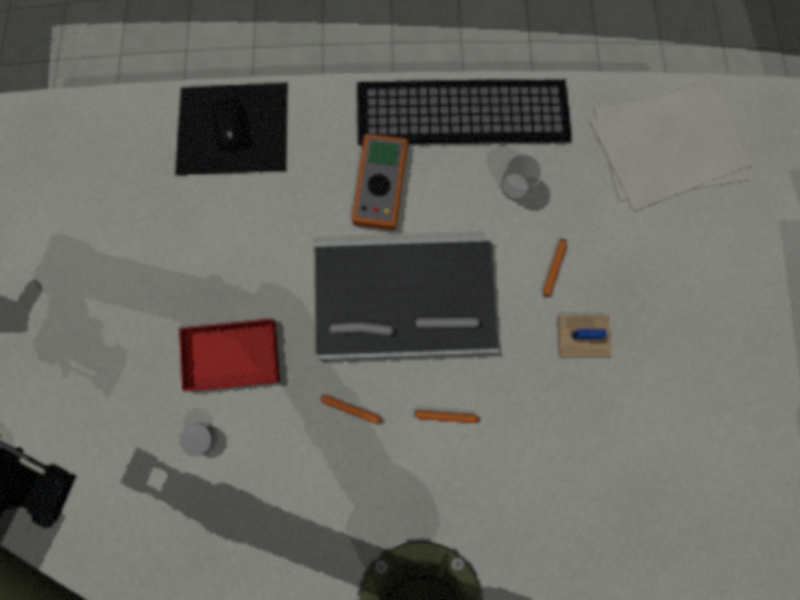

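View pics/scene0.png

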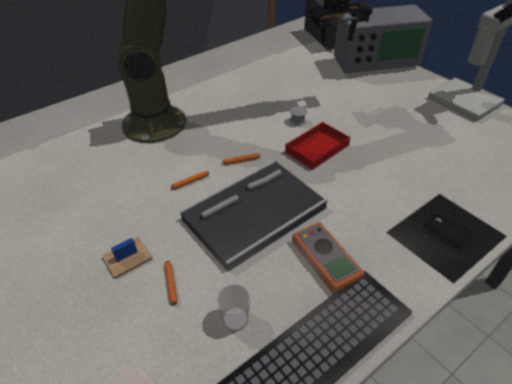

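```bash
python3 - <<'E'
from h import *
T=cv2.imread('pics/top0.png');S=cv2.imread('pics/scene0.png')
def big(m,n=1):
    k,l,st,_=cv2.connectedComponentsWithStats(m.astype(np.uint8));i=np.argsort(-st[1:,4])[:n]+1
    return [(l==j) for j in i]
def rect(m):
    v,u=np.nonzero(m);return cv2.minAreaRect(np.c_[u,v].astype(np.float32))
for nm,c,im in(('top','top',T),('scene','scene',S)):
    h=cv2.cvtColor(im,cv2.COLOR_BGR2HSV)
    b=big((h[...,0]>105)&(h[...,0]<130)&(h[...,1]>150)&(h[...,2]>80)&((np.arange(512)>340) if c=='top' else (np.arange(512)<200)))[0]
    r=rect(b);v,u=np.nonzero(b);print(c,'rib',r, 'at z.058/.05',at(c,u.mean(),v.mean(),.05))
    r0=env.regions_of(c,'pad')[0]['region'];bp=cv2.boxPoints(rect(r0));print('pad corners',[at(c,*p,.012).round(3).tolist() for p in bp])
    r0=[q for q in env.regions_of(c,'plate_top')][0]['region'];
    for z in(.03,.035,.04): print('plate',z,[at(c,*p,z).round(3).tolist() for p in cv2.boxPoints(rect(r0))], at(c,*np.argwhere(r0).mean(0)[::-1],z).round(4))
    r0=env.regions_of(c,'tray')[0]['region'];print('tray rim',[at(c,*p,.035).round(3).tolist() for p in cv2.boxPoints(rect(r0))])
    for r in env.regions_of(c,'shaft_a')[:6]:
        m=r['region'];v,u=np.nonzero(m);R=rect(m);bb=cv2.boxPoints(R)
        e=sorted([(np.linalg.norm(bb[i]-bb[i-1]),i) for i in range(4)])[:2]
        ends=[at(c,*(bb[i]+bb[i-1])/2,.044).round(3).tolist()[:2] for _,i in e]
        print('shaft',np.round(im[m].mean(0)),at(c,u.mean(),v.mean(),.046).round(4),ends)
t=cv2.resize(T[130:300,100:400],None,fx=2.66,fy=2.66,interpolation=cv2.INTER_CUBIC);cv2.imwrite('pics/t1.png',t)
E
```

```text
top rib ((378.0, 213.0), (4.0, 16.0), 90.0) at z.058/.05 [ 0.48130982 -0.33119004  0.05      ]
pad corners [[0.524, -0.279, 0.012], [0.521, -0.384, 0.012], [0.442, -0.378, 0.012], [0.446, -0.274, 0.012]]
plate 0.03 [[0.672, 0.189, 0.03], [0.676, -0.159, 0.03], [0.45, -0.155, 0.03], [0.447, 0.182, 0.03]] [0.5619 0.0144 0.03  ]
plate 0.035 [[0.67, 0.188, 0.035], [0.674, -0.158, 0.035], [0.45, -0.154, 0.035], [0.447, 0.181, 0.035]] [0.561  0.0145 0.035 ]
plate 0.04 [[0.669, 0.187, 0.04], [0.673, -0.157, 0.04], [0.449, -0.153, 0.04], [0.447, 0.18, 0.04]] [0.5602 0.0146 0.04  ]
tray rim [[0.517, 0.445, 0.035], [0.53, 0.254, 0.035], [0.406, 0.242, 0.035], [0.393, 0.43, 0.035]]
shaft [88. 89. 88.] [0.503  0.0996 0.046 ] [[0.505, 0.152], [0.502, 0.04]]
shaft [ 41.  72. 120.] [ 0.6108 -0.2735  0.046 ] [[0.555, -0.255], [0.665, -0.293]]
shaft [86. 87. 85.] [ 0.5092 -0.0639  0.046 ] [[0.511, -0.004], [0.508, -0.122]]
shaft [ 46.  74. 119.] [ 0.34   -0.0565  0.046 ] [[0.345, 0.002], [0.332, -0.114]]
shaft [ 39.  68. 113.] [0.3589 0.1185 0.046 ] [[0.38, 0.169], [0.335, 0.067]]
scene rib ((122.5, 
[... 434 characters left out ...]
 0.171, 0.035], [0.695, -0.195, 0.035]] [ 0.5872 -0.0122  0.035 ]
plate 0.04 [[0.458, -0.166, 0.04], [0.418, 0.27, 0.04], [0.701, 0.167, 0.04], [0.698, -0.196, 0.04]] [ 0.5909 -0.0149  0.04  ]
tray rim [[0.417, 0.235, 0.035], [0.375, 0.495, 0.035], [0.541, 0.426, 0.035], [0.565, 0.192, 0.035]]
shaft [ 35.  71. 130.] [ 0.3774 -0.0777  0.046 ] [[0.369, -0.127], [0.382, -0.02]]
shaft [ 44.  73. 121.] [0.3926 0.0896 0.046 ] [[0.372, 0.042], [0.413, 0.148]]
shaft [100.  98. 100.] [0.5107 0.0883 0.046 ] [[0.506, 0.034], [0.513, 0.148]]
shaft [ 52.  84. 144.] [ 0.6469 -0.2908  0.046 ] [[0.588, -0.267], [0.697, -0.311]]
shaft [94. 93. 95.] [ 0.518  -0.0686  0.046 ] [[0.515, -0.125], [0.519, -0.008]]
```

View pics/t1.png

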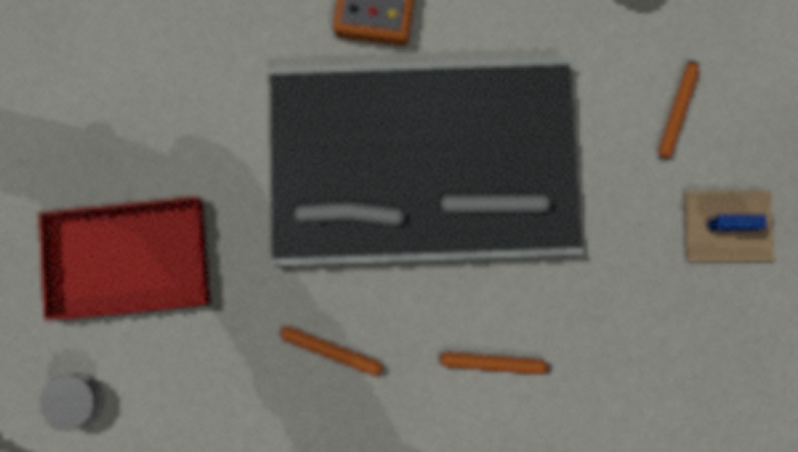

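Emit:
send_rows:
  plan:
    - [87, 0, 0, 0, 0, 0, 0.1424]
    - [87, 0, 0, 0, 0, 0, 0.1424]
    - [87, 0, 0, 0, 0, 0, 0.1424]
    - [87, 0, 0, 0, 0, 0, 0.1424]
    - [87, 0, 0, 0, 0, 0, 0.1424]
    - [87, 0, 0, 0, 0, 0, 0.1424]
    - [87, 0, 0, 0, 0, 0, 0.1424]
    - [87, 0, 0, 0, 0, 0, 0.1424]
    - [87, -35, 35, 0, 0, 0, 0]
    - [87, -35, 35, 0, 0, 0, 0]
    - [87, -35, 35, 0, 0, 0, 0]
    - [87, -35, 35, 0, 0, 0, 0]
  grip_force: 50

```text
time_s: 2.4
tool_pos: [0.4132, 0.4489, 0.2228]
tool_rot: [180.0, -0.0, 90.0]
force: [0.9, 0.5, 0.9]
grip_width: 0.0872
```

Emit:
send_rows:
  plan:
    - [87, -45, 15, 0, 0, 0, 0]
    - [87, -45, 15, 0, 0, 0, 0]
    - [87, -45, 15, 0, 0, 0, 0]
    - [87, -45, 15, 0, 0, 0, 0]
    - [87, -49, 4, 0, 0, 0, 0]
    - [87, -49, 4, 0, 0, 0, 0]
    - [87, -49, 0, 0, 0, 0, 0]
    - [87, -49, 0, 0, 0, 0, 0]
    - [87, -49, 0, 0, 0, 0, 0]
    - [87, -49, 0, 0, 0, 0, 0]
    - [87, -49, 0, 0, 0, 0, 0]
    - [87, -49, 0, 0, 0, 0, 0]

```text
time_s: 3.6
tool_pos: [0.4796, -0.1236, 0.223]
tool_rot: [179.9, -0.0, 90.0]
force: [0.5, -0.0, -1.2]
grip_width: 0.0868
```

Emit:
send_rows:
  plan:
    - [87, -45, 0, 0, 0, 0, 0]
    - [87, -45, 0, 0, 0, 0, 0]
    - [87, -45, 0, 0, 0, 0, 0]
    - [87, -45, 0, 0, 0, 0, 0]
    - [87, -26, 1, 30, 0, 0, 0]
    - [87, 0, 0, 40, 0, 0, 0]
    - [87, 0, 0, 40, 0, 0, 0]
    - [87, 0, 0, 25, 0, 0, 0]
    - [87, 0, 0, 0, 0, 0, 0]

```text
time_s: 4.5
tool_pos: [0.4784, -0.3259, 0.0839]
tool_rot: [-179.6, -0.2, 90.0]
force: [-1.0, 1.6, -0.0]
grip_width: 0.087
```

```bash
python3 - <<'E'
from h import *
a=env.read_camera('scene')[180:330,60:260];cv2.imwrite('pics/g1.png',cv2.resize(a[...,::-1],None,fx=4,fy=4,interpolation=cv2.INTER_CUBIC))
o=env.get_obs();print(o['tool_pos'],o['force'])
p=o['tool_pos']
for d in(-.0435,0,.0435):
  u,v=px('scene',p+[d,0,0]);print((u-60)*4,(v-180)*4)
E
```

```text
[ 0.4799063  -0.3270775   0.08640733] [-0.06389842 -0.01806555  0.21671112]
210.4450363570536 177.50110278809666
241.0533565331176 220.56755476707656
273.16674476378375 265.8071000078321
```

View pics/g1.png

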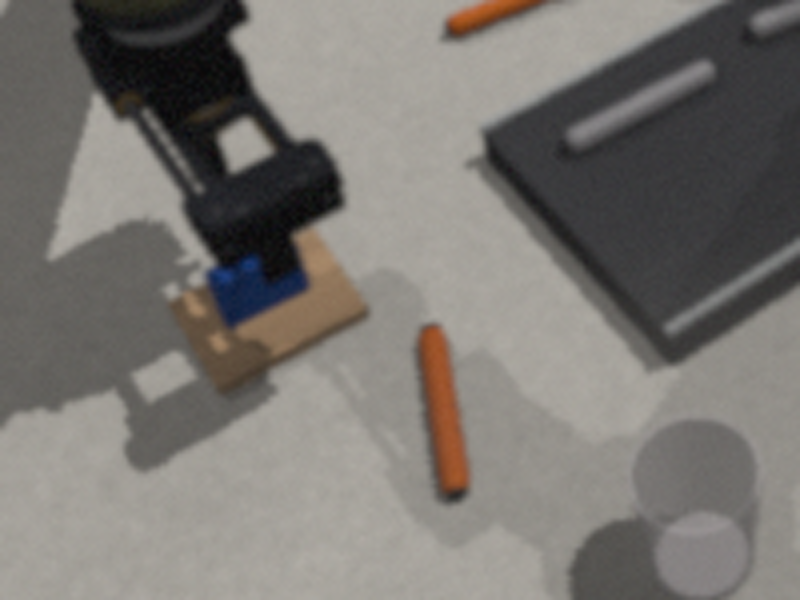

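Emit:
send_rows:
  plan:
    - [87, -2, 1, 25, 0, 0, 0]
    - [87, 0, 0, 25, 0, 0, 0]
    - [87, 0, 0, 12, 0, 0, 0]
    - [87, 0, 0, 6, 0, 0, 0]
    - [87, 0, 0, 0, 0, 0, 0]
    - [40, 0, 0, 0, 0, 0, 0]
    - [12, 0, 0, 0, 0, 0, 0]
    - [12, 0, 0, 0, 0, 0, 0]
    - [12, 0, 0, 0, 0, 0, 0]
    - [12, 0, 0, 0, 0, 0, 0]
    - [12, 0, 0, 0, 0, 0, 0]
    - [12, 0, 0, 0, 0, 0, 0]

```text
time_s: 5.75
tool_pos: [0.4819, -0.3296, 0.0195]
tool_rot: [180.0, -0.0, 90.0]
force: [-0.1, -0.2, 0.3]
grip_width: 0.0391
```

```bash
python3 -c "
from h import *
o=env.get_obs();print(o['tool_pos'],o['tool_rot'],o['force'],o['wrist_torque'],o['grip_width'])"
```

```text
[ 0.48186902 -0.32964951  0.01951411] [ 1.79999063e+02 -5.98396607e-03  8.99894298e+01] [-0.05339039 -0.23435733  0.33512603] [-0.05350785  0.08109917 -0.02194113] 0.03906156952242434
```

Emit:
send_rows:
  plan:
    - [10, 0, 0, 0, 0, 0, 0]
    - [10, 0, 0, 0, 0, 0, 0]
    - [10, 0, 0, 0, 0, 0, 0]
    - [10, 0, 0, 0, 0, 0, 0]
    - [10, 0, 0, 0, 0, 0, 0]
    - [10, 0, 0, 0, 0, 0, 0]
    - [10, 0, 0, 0, 0, 0, 0]
    - [10, 0, 0, 0, 0, 0, 0]

```text
time_s: 6.55
tool_pos: [0.4817, -0.3297, 0.0195]
tool_rot: [-180.0, -0.0, 90.0]
force: [-2.4, 0.5, 1.1]
grip_width: 0.0155
```

Emit:
send_rows:
  plan:
    - [10, 0, 0, -15, 0, 0, 0]
    - [10, 0, 0, -30, 0, 0, 0]
    - [10, 0, 0, -35, 0, 0, 0]
    - [10, 30, 0, 0, 0, 0, 0]
    - [10, 40, 2, 0, 0, 0, 0]
    - [10, 45, 2, 0, 0, 0, 0]
    - [10, 45, 2, 0, 0, 0, 0]
    - [10, 45, 2, 0, 0, 0, 0]
    - [10, 40, 1, 0, 0, 0, 0]
    - [10, 21, 0, 5, 0, 0, 0]
    - [10, 0, 0, 5, 0, 0, 0]
    - [10, 0, 0, 0, 0, 0, 0]

```text
time_s: 7.75
tool_pos: [0.4907, -0.0636, 0.0896]
tool_rot: [-180.0, 0.0, 90.0]
force: [0.5, -0.7, -2.3]
grip_width: 0.0161
```

```bash
python3 - <<'E'
from h import *
a=env.read_camera('scene');cv2.imwrite('pics/g2.png',cv2.resize(a[100:280,130:370,::-1],None,fx=3.3,fy=3.3,interpolation=cv2.INTER_CUBIC))
o=env.get_obs();print(o['tool_pos'],o['force'],o['wrist_torque'],o['grip_width'])
E
```

```text
[ 0.4908343  -0.06468534  0.08982552] [-1.08372291 -1.50759898 -1.81255947] [-0.13722846  0.05637884 -0.01591727] 0.015503655020834024
```

View pics/g2.png

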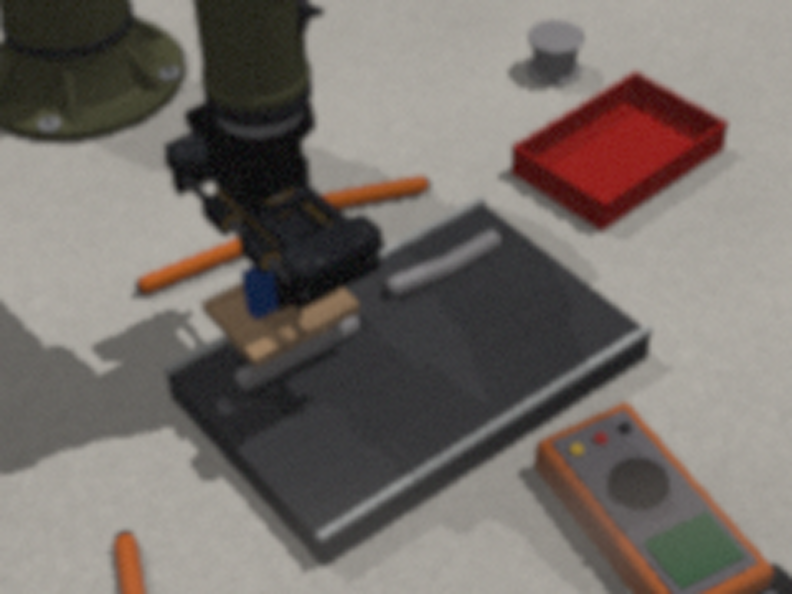

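Emit:
send_rows:
  plan:
    - [10, 0, 0, 5, 0, 0, 0]
    - [10, 0, 0, 5, 0, 0, 0]
    - [10, 0, 0, 1, 0, 0, 0]
    - [10, 0, 0, 1, 0, 0, 0]
    - [10, 0, 0, 0, 0, 0, 0]

```text
time_s: 8.3
tool_pos: [0.4909, -0.064, 0.0774]
tool_rot: [-180.0, 0.0, 90.0]
force: [0.1, 0.0, -2.2]
grip_width: 0.0156
```

Emit:
send_rows:
  plan:
    - [10, 0, 0, 0.8, 0, 0, 0]
    - [10, 0, 0, 0, 0, 0, 0]

```text
time_s: 8.5
tool_pos: [0.491, -0.0637, 0.0768]
tool_rot: [180.0, -0.0, 90.0]
force: [-0.1, 0.7, -2.3]
grip_width: 0.0155
```

Emit:
send_rows:
  plan:
    - [10, 0, 0, 0.8, 0, 0, 0]
    - [10, 0, 0, 0, 0, 0, 0]

```text
time_s: 8.7
tool_pos: [0.4909, -0.0636, 0.0759]
tool_rot: [180.0, -0.0, 90.0]
force: [-0.1, -0.4, -1.9]
grip_width: 0.0157
```

Emit:
send_rows:
  plan:
    - [10, 0, 0, 0.5, 0, 0, 0]
    - [10, 0, 0, 0, 0, 0, 0]

```text
time_s: 8.9
tool_pos: [0.4909, -0.0636, 0.0754]
tool_rot: [-180.0, -0.0, 90.0]
force: [0.4, -0.4, -1.8]
grip_width: 0.015
```

Emit:
send_rows:
  plan:
    - [10, 0, 0, 0.6, 0, 0, 0]
    - [10, 0, 0, 0, 0, 0, 0]

```text
time_s: 9.1
tool_pos: [0.4909, -0.0637, 0.0748]
tool_rot: [-180.0, -0.0, 90.0]
force: [-0.1, -0.4, -1.9]
grip_width: 0.0156
```

Emit:
send_rows:
  plan:
    - [10, 0, 0, 0.6, 0, 0, 0]
    - [10, 0, 0, 0, 0, 0, 0]

```text
time_s: 9.3
tool_pos: [0.4909, -0.0637, 0.0742]
tool_rot: [-180.0, 0.0, 90.0]
force: [0.6, -0.4, -2.1]
grip_width: 0.0154
```

Emit:
send_rows:
  plan:
    - [10, 0, 0, 0.6, 0, 0, 0]
    - [10, 0, 0, 0, 0, 0, 0]

```text
time_s: 9.5
tool_pos: [0.4909, -0.0637, 0.0736]
tool_rot: [-180.0, -0.0, 90.0]
force: [0.2, 0.3, -2.0]
grip_width: 0.0158
```

Emit:
send_rows:
  plan:
    - [10, 0, 0, 0.6, 0, 0, 0]
    - [10, 0, 0, 0, 0, 0, 0]

```text
time_s: 9.7
tool_pos: [0.4909, -0.0637, 0.073]
tool_rot: [-180.0, -0.0, 90.0]
force: [-0.4, -0.5, -2.8]
grip_width: 0.0158
```

Emit:
send_rows:
  plan:
    - [10, 0, 0, 0.6, 0, 0, 0]
    - [10, 0, 0, 0, 0, 0, 0]

```text
time_s: 9.9
tool_pos: [0.4909, -0.0637, 0.0724]
tool_rot: [-180.0, -0.0, 90.0]
force: [-0.3, 0.2, -2.8]
grip_width: 0.0156
```

Emit:
send_rows:
  plan:
    - [10, 0, 0, 0.6, 0, 0, 0]
    - [10, 0, 0, 0, 0, 0, 0]

```text
time_s: 10.1
tool_pos: [0.4909, -0.0637, 0.0718]
tool_rot: [-180.0, -0.0, 90.0]
force: [0.5, -0.4, -2.6]
grip_width: 0.0155
```

Emit:
send_rows:
  plan:
    - [10, 0, 0, 0.6, 0, 0, 0]
    - [10, 0, 0, 0, 0, 0, 0]

```text
time_s: 10.3
tool_pos: [0.4909, -0.0637, 0.0712]
tool_rot: [180.0, -0.0, 90.0]
force: [-0.2, 0.7, -2.7]
grip_width: 0.0156
```

Emit:
send_rows:
  plan:
    - [10, 0, 0, 0.5, 0, 0, 0]
    - [10, 0, 0, 0, 0, 0, 0]

```text
time_s: 10.5
tool_pos: [0.4909, -0.0637, 0.0707]
tool_rot: [-180.0, -0.0, 90.0]
force: [1.3, 0.0, -2.5]
grip_width: 0.0158
```

Emit:
send_rows:
  plan:
    - [10, 0, 0, 0.5, 0, 0, 0]
    - [10, 0, 0, 0, 0, 0, 0]

```text
time_s: 10.7
tool_pos: [0.4909, -0.0637, 0.0702]
tool_rot: [-180.0, -0.0, 90.0]
force: [-0.0, 0.8, -2.6]
grip_width: 0.0158
```

Emit:
send_rows:
  plan:
    - [10, 0, 0, 0.5, 0, 0, 0]
    - [10, 0, 0, 0, 0, 0, 0]

```text
time_s: 10.9
tool_pos: [0.4909, -0.0637, 0.0697]
tool_rot: [-180.0, -0.0, 90.0]
force: [0.1, -0.6, -2.5]
grip_width: 0.0157
```

Emit:
send_rows:
  plan:
    - [10, 0, 0, 0.5, 0, 0, 0]
    - [10, 0, 0, 0, 0, 0, 0]

```text
time_s: 11.1
tool_pos: [0.4909, -0.0637, 0.0692]
tool_rot: [-180.0, -0.0, 90.0]
force: [0.6, -0.7, -2.1]
grip_width: 0.0156
```

Emit:
send_rows:
  plan:
    - [10, 0, 0, 0.5, 0, 0, 0]
    - [10, 0, 0, 0, 0, 0, 0]

```text
time_s: 11.3
tool_pos: [0.4909, -0.0637, 0.0687]
tool_rot: [-180.0, -0.0, 90.0]
force: [0.2, 0.5, -3.1]
grip_width: 0.0155
```

Emit:
send_rows:
  plan:
    - [10, 0, 0, 0.5, 0, 0, 0]
    - [10, 0, 0, 0, 0, 0, 0]

```text
time_s: 11.5
tool_pos: [0.4909, -0.0636, 0.0682]
tool_rot: [-180.0, -0.0, 90.0]
force: [0.1, -0.5, -3.0]
grip_width: 0.016
```

Emit:
send_rows:
  plan:
    - [10, 0, 0, 0.5, 0, 0, 0]
    - [10, 0, 0, 0, 0, 0, 0]

```text
time_s: 11.7
tool_pos: [0.4913, -0.0637, 0.068]
tool_rot: [180.0, -0.0, 90.0]
force: [0.3, 0.5, -0.1]
grip_width: 0.0157
```

Emit:
send_rows:
  plan:
    - [10, 0, 0, 0.4, 0, 0, 0]
    - [10, 0, 0, 0, 0, 0, 0]

```text
time_s: 11.9
tool_pos: [0.4917, -0.0637, 0.0679]
tool_rot: [179.9, -0.0, 90.0]
force: [-0.1, 0.1, 2.5]
grip_width: 0.0159
```

```bash
python3 - <<'E'
from h import *
a=env.read_camera('scene');cv2.imwrite('pics/g3.png',cv2.resize(a[150:240,165:285,::-1],None,fx=6,fy=6,interpolation=cv2.INTER_CUBIC))
o=env.get_obs();print(o['tool_pos'],o['force'],o['wrist_torque'],o['grip_width'])
E
```

```text
[ 0.49169754 -0.06368683  0.06793532] [ 0.53930587 -0.06326815  3.29687429] [-0.01072693 -0.03926478  0.01463018] 0.016111304503205855
```

View pics/g3.png

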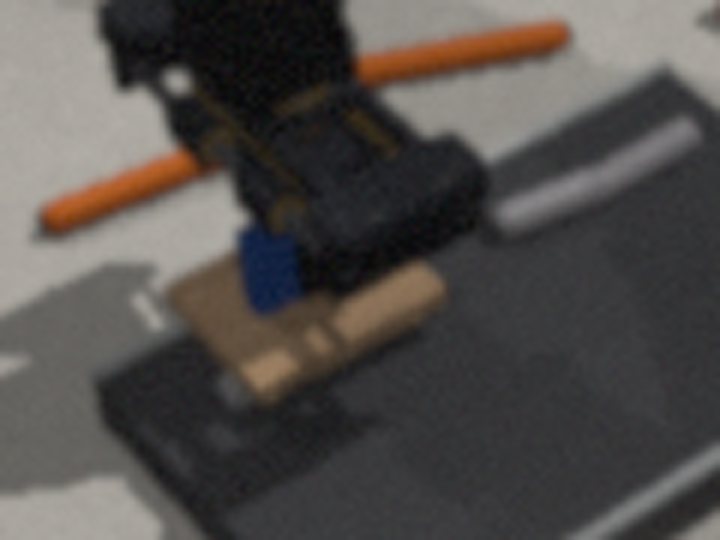

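Emit:
send_rows:
  plan:
    - [10, 0, 0, 0.5, 0, 0, 0]
    - [10, 0, 0, 0, 0, 0, 0]
    - [10, 0, 1, 0, 0, 0, 0]
    - [10, 0, 1, 0, 0, 0, 0]
    - [10, 0, 1, 0, 0, 0, 0]

```text
time_s: 12.45
tool_pos: [0.4951, -0.0638, 0.0679]
tool_rot: [179.9, -0.0, 90.0]
force: [-0.5, 1.1, 6.6]
grip_width: 0.0156
```

Emit:
send_rows:
  plan:
    - [10, 0, 1.5, 0.05, 0, 0, 0]
    - [10, 0, 1.5, 0.05, 0, 0, 0]
    - [10, 0, 1.5, 0, 0, 0, 0]
    - [10, 0, 1.5, 0, 0, 0, 0]
    - [10, 0, 1.5, 0, 0, 0, 0]
    - [10, 0, 1.5, 0, 0, 0, 0]

```text
time_s: 13.05
tool_pos: [0.5042, -0.0639, 0.0679]
tool_rot: [179.9, -0.0, 90.0]
force: [-0.6, -0.9, 6.8]
grip_width: 0.0156
```

Emit:
send_rows:
  plan:
    - [10, 0, 1.5, 0, 0, 0, 0]
    - [10, 0, 1.5, 0, 0, 0, 0]
    - [10, 0, 1.5, 0, 0, 0, 0]
    - [10, 0, 1.5, 0, 0, 0, 0]
    - [10, 0, 1.5, 0, 0, 0, 0]
    - [10, 0, 1.5, 0, 0, 0, 0]
    - [10, 0, 1.5, 0, 0, 0, 0]
    - [10, 0, 1.5, 0, 0, 0, 0]

```text
time_s: 13.85
tool_pos: [0.5162, -0.0642, 0.0679]
tool_rot: [179.9, 0.0, 90.0]
force: [0.5, -1.1, 6.7]
grip_width: 0.0152
```

Emit:
send_rows:
  plan:
    - [10, 0, 1.5, 0, 0, 0, 0]
    - [10, 0, 1.5, 0, 0, 0, 0]
    - [10, 0, 1.5, 0, 0, 0, 0]
    - [10, 0, 1.5, 0, 0, 0, 0]
    - [10, 0, 1.5, 0, 0, 0, 0]
    - [10, 0, 1.5, 0, 0, 0, 0]

```text
time_s: 14.45
tool_pos: [0.5251, -0.0643, 0.0679]
tool_rot: [179.9, 0.0, 90.0]
force: [-1.2, -1.3, 6.7]
grip_width: 0.0152
```

Emit:
send_rows:
  plan:
    - [10, 0, 1.5, 0.05, 0, 0, 0]
    - [10, 0, 1.5, 0, 0, 0, 0]
    - [10, 0, 1.5, 0, 0, 0, 0]
    - [10, 0, 1.5, 0, 0, 0, 0]
    - [10, 0, 1.5, 0, 0, 0, 0]
    - [10, 0, 1.5, 0, 0, 0, 0]
    - [10, 0, 1.5, 0, 0, 0, 0]
    - [10, 0, 1.5, 0, 0, 0, 0]
    - [10, 0, 1.5, 0, 0, 0, 0]
    - [10, 0, 1.5, 0, 0, 0, 0]
    - [10, 0, 1.5, 0, 0, 0, 0]
    - [10, 0, 1.5, 0, 0, 0, 0]

```text
time_s: 15.65
tool_pos: [0.543, -0.0647, 0.068]
tool_rot: [179.9, 0.0, 90.0]
force: [0.0, -0.8, 8.1]
grip_width: 0.0154
```

Emit:
send_rows:
  plan:
    - [10, 0, 1.5, 0, 0, 0, 0]
    - [10, 0, 1.5, 0, 0, 0, 0]
    - [10, 0, 1.5, 0, 0, 0, 0]
    - [10, 0, 1.5, 0, 0, 0, 0]
    - [10, 0, 1.5, 0, 0, 0, 0]
    - [10, 0, 1.5, 0, 0, 0, 0]
    - [10, 0, 1.5, 0, 0, 0, 0]
    - [10, 0, 1.5, 0, 0, 0, 0]
    - [10, 0, 1.5, 0, 0, 0, 0]
    - [10, 0, 1.5, 0, 0, 0, 0]
    - [10, 0, 1.5, 0, 0, 0, 0]
    - [10, 0, 0, 0, 0, 0, 0]

```text
time_s: 16.85
tool_pos: [0.5597, -0.065, 0.068]
tool_rot: [179.9, 0.1, 90.0]
force: [-0.5, -2.3, 7.0]
grip_width: 0.0157
```

Emit:
send_rows:
  plan:
    - [10, 0, 0, -5, 0, 0, 0]
    - [10, 0, 0, -25, 0, 0, 0]
    - [10, 25, -11, 0, 0, 0, 0]
    - [10, 35, -16, 0, 0, 0, 0]
    - [10, 35, -16, 0, 0, 0, 0]
    - [10, 35, -16, 0, 0, 0, 0]
    - [10, 31, -16, 0, 0, 0, 0]
    - [10, 0, 0, 0, 0, 0, 0]
    - [10, 0, 0, 5, 0, 0, 0]
    - [10, 0, 0, 0, 0, 0, 0]

```text
time_s: 17.85
tool_pos: [0.4829, 0.0961, 0.0908]
tool_rot: [-179.9, 0.1, 89.9]
force: [-0.7, -0.7, -1.9]
grip_width: 0.0158
```

```bash
python3 - <<'E'
from h import *
a=env.read_camera('scene');cv2.imwrite('pics/g4.png',cv2.resize(a[110:270,165:345,::-1],None,fx=4,fy=4,interpolation=cv2.INTER_CUBIC))
o=env.get_obs();print(o['tool_pos'],o['tool_rot'],o['force'],o['wrist_torque'],o['grip_width'])
E
```

```text
[0.48329576 0.09580514 0.09107065] [-1.79940832e+02  6.68359759e-02  8.98717702e+01] [ 0.19884154 -0.73592149 -2.24190401] [-0.09077026  0.08007209  0.02114673] 0.01592117631231112
```

View pics/g4.png

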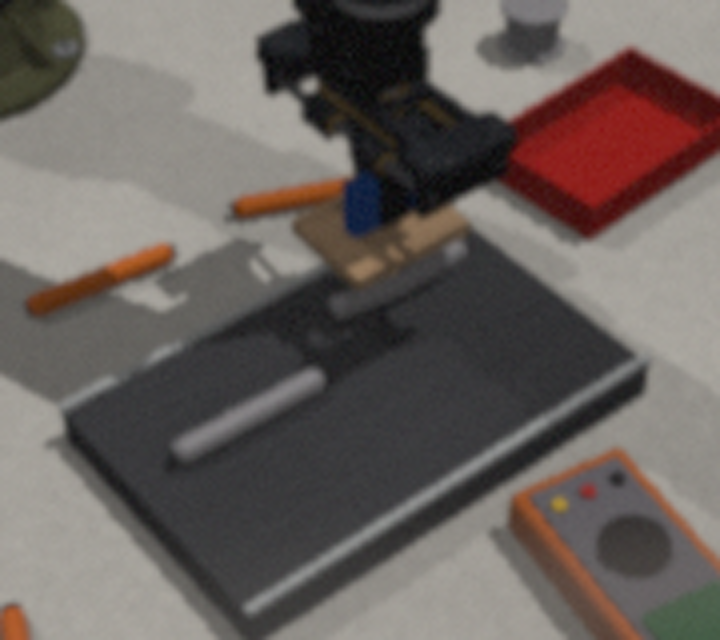

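Emit:
send_rows:
  plan:
    - [10, 0, 0, 8, 0, 0, 0]
    - [10, 0, 0, 8, 0, 0, 0]
    - [10, 0, 0, 4, 0, 0, 0]
    - [10, 0, 0, 1.5, 0, 0, 0]
    - [10, 0, 0, 0, 0, 0, 0]

```text
time_s: 18.4
tool_pos: [0.4833, 0.0971, 0.0698]
tool_rot: [-180.0, 0.0, 90.0]
force: [-0.1, 0.3, -2.4]
grip_width: 0.0156
```

Emit:
send_rows:
  plan:
    - [10, 0, 0, 0.6, 0, 0, 0]
    - [10, 0, 0, 0, 0, 0, 0]

```text
time_s: 18.6
tool_pos: [0.4837, 0.0974, 0.0698]
tool_rot: [180.0, -0.0, 90.0]
force: [0.5, -0.5, -1.6]
grip_width: 0.0158
```

Emit:
send_rows:
  plan:
    - [10, 0, 0, 0.6, 0, 0, 0]
    - [10, 0, 0, 0, 0, 0, 0]

```text
time_s: 18.8
tool_pos: [0.4835, 0.0974, 0.0691]
tool_rot: [180.0, -0.0, 90.0]
force: [0.5, 0.3, -2.5]
grip_width: 0.0152
```

Emit:
send_rows:
  plan:
    - [10, 0, 0, 0.5, 0, 0, 0]
    - [10, 0, 0, 0, 0, 0, 0]

```text
time_s: 19.0
tool_pos: [0.4834, 0.0973, 0.0685]
tool_rot: [180.0, -0.0, 90.0]
force: [0.1, -0.1, -2.1]
grip_width: 0.0156
```

Emit:
send_rows:
  plan:
    - [10, 0, 0, 0.5, 0, 0, 0]
    - [10, 0, 0, 0, 0, 0, 0]

```text
time_s: 19.2
tool_pos: [0.4835, 0.0973, 0.068]
tool_rot: [180.0, -0.0, 90.0]
force: [0.3, 0.8, -2.5]
grip_width: 0.0159
```

Emit:
send_rows:
  plan:
    - [10, 0, 0, 0.4, 0, 0, 0]
    - [10, 0, 0, 0, 0, 0, 0]

```text
time_s: 19.4
tool_pos: [0.4838, 0.0973, 0.068]
tool_rot: [180.0, -0.0, 90.0]
force: [-1.0, -0.9, 0.7]
grip_width: 0.0155
```

Emit:
send_rows:
  plan:
    - [10, 0, 0, 0.4, 0, 0, 0]
    - [10, 0, 0, 0.35, 0, 0, 0]
    - [10, 0, 0, 0, 0, 0, 0]

```text
time_s: 19.7
tool_pos: [0.4843, 0.0973, 0.0679]
tool_rot: [179.9, -0.0, 90.0]
force: [-1.1, -0.7, 6.0]
grip_width: 0.0157
```

Emit:
send_rows:
  plan:
    - [10, 0, 0.9, -0.22, 0, 0, 0]
    - [10, 0, 0.9, -0.22, 0, 0, 0]

```text
time_s: 19.9
tool_pos: [0.4857, 0.0973, 0.0682]
tool_rot: [180.0, -0.0, 90.0]
force: [-2.2, -2.0, 6.1]
grip_width: 0.0158
```

Emit:
send_rows:
  plan:
    - [10, 0, 0.9, -0.2, 0, 0, 0]
    - [10, 0, 0.9, -0.2, 0, 0, 0]
    - [10, 0, 0.9, -0.2, 0, 0, 0]

```text
time_s: 20.2
tool_pos: [0.4883, 0.0972, 0.0687]
tool_rot: [180.0, -0.0, 90.0]
force: [-2.3, -1.7, 5.8]
grip_width: 0.0155
```

Emit:
send_rows:
  plan:
    - [10, 0, 0.9, -0.2, 0, 0, 0]
    - [10, 0, 0.9, -0.2, 0, 0, 0]

```text
time_s: 20.4
tool_pos: [0.4901, 0.0971, 0.0691]
tool_rot: [180.0, -0.0, 90.0]
force: [-2.1, -1.3, 5.7]
grip_width: 0.0157
```

Emit:
send_rows:
  plan:
    - [10, 0, 0.9, -0.17, 0, 0, 0]
    - [10, 0, 0.9, -0.17, 0, 0, 0]
    - [10, 0, 0.9, -0.17, 0, 0, 0]
    - [10, 0, 0.9, -0.17, 0, 0, 0]

```text
time_s: 20.8
tool_pos: [0.4937, 0.0969, 0.0698]
tool_rot: [180.0, 0.0, 90.0]
force: [-2.5, -1.6, 5.3]
grip_width: 0.0157
```

Emit:
send_rows:
  plan:
    - [10, 0, 0.9, -0.16, 0, 0, 0]
    - [10, 0, 0.9, -0.16, 0, 0, 0]
    - [10, 0, 0.9, -0.16, 0, 0, 0]

```text
time_s: 21.1
tool_pos: [0.4965, 0.0968, 0.0702]
tool_rot: [180.0, 0.0, 90.0]
force: [-1.9, -1.9, 6.1]
grip_width: 0.0154
```

Emit:
send_rows:
  plan:
    - [10, 0, 1, -0.14, 0, 0, 0]
    - [10, 0, 1, -0.14, 0, 0, 0]
    - [10, 0, 1, -0.14, 0, 0, 0]
    - [10, 0, 1, -0.13, 0, 0, 0]

```text
time_s: 21.5
tool_pos: [0.5007, 0.0966, 0.0708]
tool_rot: [180.0, 0.0, 90.0]
force: [-2.6, -2.3, 4.8]
grip_width: 0.0156
```

Emit:
send_rows:
  plan:
    - [10, 0, 1, -0.12, 0, 0, 0]
    - [10, 0, 1, -0.12, 0, 0, 0]
    - [10, 0, 1, -0.12, 0, 0, 0]
    - [10, 0, 1, -0.12, 0, 0, 0]

```text
time_s: 21.9
tool_pos: [0.5048, 0.0964, 0.0713]
tool_rot: [179.9, 0.0, 90.0]
force: [-1.7, -2.5, 4.9]
grip_width: 0.0161
```

Emit:
send_rows:
  plan:
    - [10, 0, 1, -0.05, 0, 0, 0]
    - [10, 0, 1, -0.05, 0, 0, 0]
    - [10, 0, 1, -0.05, 0, 0, 0]
    - [10, 0, 1, -0.05, 0, 0, 0]

```text
time_s: 22.3
tool_pos: [0.509, 0.0962, 0.0716]
tool_rot: [179.9, 0.1, 90.0]
force: [-1.8, -2.8, 5.5]
grip_width: 0.0156
```

Emit:
send_rows:
  plan:
    - [10, 0, 1, -0.06, 0, 0, 0]
    - [10, 0, 1, -0.06, 0, 0, 0]
    - [10, 0, 1, -0.06, 0, 0, 0]
    - [10, 0, 1, -0.05, 0, 0, 0]

```text
time_s: 22.7
tool_pos: [0.513, 0.096, 0.0718]
tool_rot: [179.9, 0.1, 89.9]
force: [-1.1, -3.7, 4.8]
grip_width: 0.0157
```

Emit:
send_rows:
  plan:
    - [10, 0, 1, 0.1, 0, 0, 0]
    - [10, 0, 1, 0.1, 0, 0, 0]
    - [10, 0, 1, 0.1, 0, 0, 0]

```text
time_s: 23.0
tool_pos: [0.5164, 0.0958, 0.0717]
tool_rot: [179.9, 0.1, 89.9]
force: [-1.5, -3.0, 6.9]
grip_width: 0.016
```

Emit:
send_rows:
  plan:
    - [10, 0, 1, 0.06, 0, 0, 0]
    - [10, 0, 1, 0.06, 0, 0, 0]
    - [10, 0, 1, 0.06, 0, 0, 0]

```text
time_s: 23.3
tool_pos: [0.5196, 0.0957, 0.0717]
tool_rot: [179.8, 0.1, 89.9]
force: [0.6, -4.4, 6.3]
grip_width: 0.0154
```

Emit:
send_rows:
  plan:
    - [10, 0, 1, 0.06, 0, 0, 0]
    - [10, 0, 1, 0.07, 0, 0, 0]
    - [10, 0, 1, 0.08, 0, 0, 0]
    - [10, 0, 1, 0.08, 0, 0, 0]

```text
time_s: 23.7
tool_pos: [0.5238, 0.0955, 0.0714]
tool_rot: [179.8, 0.1, 89.9]
force: [-0.1, -4.6, 6.9]
grip_width: 0.0158
```

Emit:
send_rows:
  plan:
    - [10, 0, 1, 0.1, 0, 0, 0]
    - [10, 0, 1, 0.1, 0, 0, 0]
    - [10, 0, 1, 0.11, 0, 0, 0]

```text
time_s: 24.0
tool_pos: [0.5269, 0.0953, 0.0711]
tool_rot: [179.8, 0.1, 89.9]
force: [-0.9, -4.6, 6.7]
grip_width: 0.0157
```

Emit:
send_rows:
  plan:
    - [10, 0, 1, 0.12, 0, 0, 0]
    - [10, 0, 1, 0.13, 0, 0, 0]
    - [10, 0, 1, 0.13, 0, 0, 0]
    - [10, 0, 1, 0.14, 0, 0, 0]

```text
time_s: 24.4
tool_pos: [0.531, 0.0951, 0.0707]
tool_rot: [179.8, 0.1, 89.9]
force: [0.5, -3.5, 5.9]
grip_width: 0.0159
```

Emit:
send_rows:
  plan:
    - [10, 0, 1, 0.15, 0, 0, 0]
    - [10, 0, 1, 0.15, 0, 0, 0]
    - [10, 0, 1, 0.16, 0, 0, 0]

```text
time_s: 24.7
tool_pos: [0.5341, 0.095, 0.0702]
tool_rot: [179.8, 0.1, 89.9]
force: [0.6, -3.7, 5.4]
grip_width: 0.0155
```

Emit:
send_rows:
  plan:
    - [10, 0, 1, 0.2, 0, 0, 0]
    - [10, 0, 1, 0.2, 0, 0, 0]
    - [10, 0, 1, 0.2, 0, 0, 0]

```text
time_s: 25.0
tool_pos: [0.5373, 0.0949, 0.0697]
tool_rot: [179.8, 0.1, 89.9]
force: [0.5, -5.0, 6.8]
grip_width: 0.0153
```

Emit:
send_rows:
  plan:
    - [10, 0, 1, 0.21, 0, 0, 0]
    - [10, 0, 1, 0.21, 0, 0, 0]
    - [10, 0, 1, 0.21, 0, 0, 0]

```text
time_s: 25.3
tool_pos: [0.5403, 0.0947, 0.0691]
tool_rot: [179.8, 0.1, 89.9]
force: [1.9, -4.9, 5.8]
grip_width: 0.0156
```

Emit:
send_rows:
  plan:
    - [10, 0, 1, 0.22, 0, 0, 0]
    - [10, 0, 1, 0.22, 0, 0, 0]
    - [10, 0, 1, 0.22, 0, 0, 0]

```text
time_s: 25.6
tool_pos: [0.5434, 0.0946, 0.0685]
tool_rot: [179.8, 0.2, 89.9]
force: [0.5, -5.2, 6.1]
grip_width: 0.0161
```

Emit:
send_rows:
  plan:
    - [10, 0, 1, 0.2, 0, 0, 0]
    - [10, 0, 0.8, 0.15, 0, 0, 0]

```text
time_s: 25.8
tool_pos: [0.5453, 0.0945, 0.0682]
tool_rot: [179.8, 0.2, 89.9]
force: [0.6, -5.8, 7.2]
grip_width: 0.0158
```

Emit:
send_rows:
  plan:
    - [10, 0, 0.8, 0.1, 0, 0, 0]
    - [10, 0, 0.7, 0.05, 0, 0, 0]

```text
time_s: 26.0
tool_pos: [0.5464, 0.0945, 0.068]
tool_rot: [179.8, 0.2, 89.9]
force: [0.2, -5.9, 7.9]
grip_width: 0.016
```

Emit:
send_rows:
  plan:
    - [10, 0, 0.8, 0, 0, 0, 0]
    - [10, 0, 0.7, 0, 0, 0, 0]

```text
time_s: 26.2
tool_pos: [0.5473, 0.0944, 0.068]
tool_rot: [179.9, 0.2, 89.9]
force: [-1.8, -6.1, 8.1]
grip_width: 0.0158
```

Emit:
send_rows:
  plan:
    - [10, 0, 0.8, -0.15, 0, 0, 0]
    - [10, 0, 0.8, -0.17, 0, 0, 0]

```text
time_s: 26.4
tool_pos: [0.5482, 0.0944, 0.068]
tool_rot: [180.0, 0.2, 89.9]
force: [-3.5, -5.7, 8.8]
grip_width: 0.0157
```

Emit:
send_rows:
  plan:
    - [10, 0, 0.8, -0.18, 0, 0, 0]
    - [10, 0, 0.8, -0.18, 0, 0, 0]

```text
time_s: 26.6
tool_pos: [0.5493, 0.0943, 0.0682]
tool_rot: [-180.0, 0.2, 89.9]
force: [-2.1, -6.3, 8.2]
grip_width: 0.016
```

Emit:
send_rows:
  plan:
    - [10, 0, 0, -4, 0, 0, 0]
    - [10, 0, 0, -21, 0, 0, 0]
    - [10, 0, 0, -25, 0, 0, 0]
    - [10, -30, -6, 0, 0, 0, 0]
    - [10, -45, -8, 0, 0, 0, 0]
    - [10, -45, -8, 0, 0, 0, 0]
    - [10, -45, -8, 0, 0, 0, 0]
    - [10, -45, -8, 0, 0, 0, 0]
    - [10, -45, -8, 0, 0, 0, 0]
    - [10, -45, -8, 0, 0, 0, 0]
    - [10, -45, -8, 0, 0, 0, 0]
    - [10, -45, -5, 0, 0, 0, 0]

```text
time_s: 27.8
tool_pos: [0.4816, -0.2935, 0.1169]
tool_rot: [180.0, -0.1, 90.0]
force: [0.4, -0.6, -3.1]
grip_width: 0.016
```

Emit:
send_rows:
  plan:
    - [10, -33, 0, 0, 0, 0, 0]
    - [10, 0, 0, 30, 0, 0, 0]
    - [10, 0, 0, 35, 0, 0, 0]
    - [10, 0, 0, 22, 0, 0, 0]
    - [10, 0, 0, 5, 0, 0, 0]
    - [10, 0, 0, 0, 0, 0, 0]

```text
time_s: 28.4
tool_pos: [0.4817, -0.3251, 0.0244]
tool_rot: [-179.9, -0.0, 90.0]
force: [-0.1, -0.9, -1.9]
grip_width: 0.0157
```

```bash
python3 - <<'E'
from h import *
a=env.read_camera('top');cv2.imwrite('pics/g5.png',cv2.resize(a[130:300,100:400,::-1],None,fx=2.66,fy=2.66,interpolation=cv2.INTER_CUBIC))
for r in env.regions_of('top','shaft_a')[:6]:
    m=r['region'];v,u=np.nonzero(m);R=cv2.minAreaRect(np.c_[u,v].astype(np.float32));bb=cv2.boxPoints(R)
    e=sorted([(np.linalg.norm(bb[i]-bb[i-1]),i) for i in range(4)])[:2]
    print(a[m].mean(0).round(),at('top',u.mean(),v.mean(),.042).round(4),[at('top',*(bb[i]+bb[i-1])/2,.042).round(3).tolist()[:2] for _,i in e])
for r in env.regions_of('top','tray')[:1]:
    v,u=np.nonzero(r['region']);print('tray',at('top',u.mean(),v.mean(),.02))
o=env.get_obs();print(o['tool_pos'],o['tool_rot'],o['force'],o['wrist_torque'],o['grip_width'])
E
```

```text
[133.  84.  52.] [ 0.3406 -0.0554  0.042 ] [[0.345, 0.002], [0.336, -0.112]]
[93. 94. 94.] [ 0.5446 -0.0611  0.042 ] [[0.547, -0.005], [0.543, -0.124]]
[85. 86. 85.] [0.5366 0.0952 0.042 ] [[0.54, 0.155], [0.533, 0.036]]
[121.  76.  47.] [ 0.6108 -0.2747  0.042 ] [[0.552, -0.254], [0.666, -0.295]]
[126.  75.  43.] [0.3553 0.1099 0.042 ] [[0.336, 0.064], [0.375, 0.166]]
tray [0.46289974 0.34709029 0.02      ]
[ 0.48319802 -0.32622339  0.02663501] [1.79853669e+02 5.91307149e-02 9.00074773e+01] [-0.19710516 -0.16216034 -1.63936614] [-0.11663283 -0.0111085   0.00997541] 0.01557669673722927
```

View pics/g5.png

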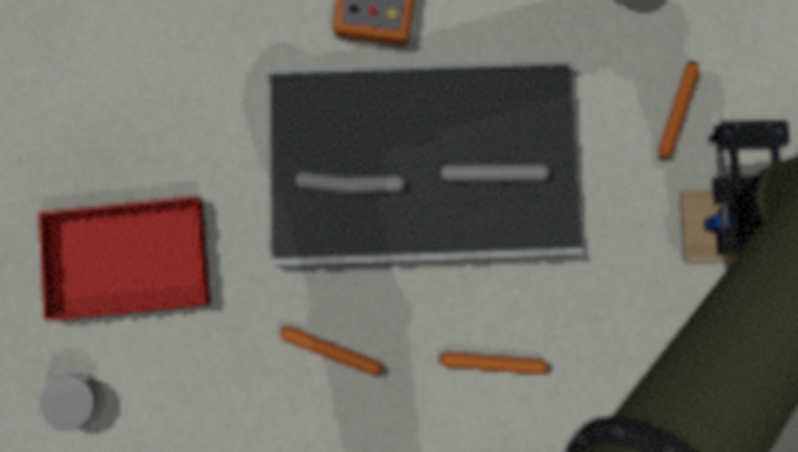

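Emit:
send_rows:
  plan:
    - [10, 0, 0, 3, 0, 0, 0]
    - [10, 0, 0, 1, 0, 0, 0]
    - [10, 0, 0, 0, 0, 0, 0]

```text
time_s: 28.85
tool_pos: [0.4822, -0.3256, 0.0214]
tool_rot: [180.0, -0.0, 90.0]
force: [0.2, 1.6, -2.6]
grip_width: 0.0156
```

Emit:
send_rows:
  plan:
    - [10, 0, 0, 0.6, 0, 0, 0]
    - [10, 0, 0, 0, 0, 0, 0]

```text
time_s: 29.05
tool_pos: [0.482, -0.3256, 0.0206]
tool_rot: [180.0, -0.0, 90.0]
force: [0.4, 0.2, -3.1]
grip_width: 0.0161
```

Emit:
send_rows:
  plan:
    - [10, 0, 0, 0.5, 0, 0, 0]
    - [10, 0, 0, 0, 0, 0, 0]

```text
time_s: 29.25
tool_pos: [0.482, -0.3257, 0.02]
tool_rot: [-180.0, -0.0, 90.0]
force: [1.1, 0.2, -2.7]
grip_width: 0.0155
```

Emit:
send_rows:
  plan:
    - [10, 0, 0, 0.5, 0, 0, 0]
    - [10, 0, 0, 0, 0, 0, 0]

```text
time_s: 29.45
tool_pos: [0.482, -0.3257, 0.0195]
tool_rot: [180.0, -0.0, 90.0]
force: [-0.4, 0.6, -2.4]
grip_width: 0.0159
```

Emit:
send_rows:
  plan:
    - [10, 0, 0, 0.4, 0, 0, 0]
    - [10, 0, 0, 0, 0, 0, 0]

```text
time_s: 29.65
tool_pos: [0.482, -0.3257, 0.0195]
tool_rot: [180.0, -0.0, 90.0]
force: [-1.3, 1.3, 2.4]
grip_width: 0.0154
```

Emit:
send_rows:
  plan:
    - [50, 0, 0, -0.4, 0, 0, 0]
    - [50, 0, 0, 0, 0, 0, 0]
    - [50, 0, 0, 0, 0, 0, 0]
    - [50, 0, 0, 0, 0, 0, 0]
    - [50, 0, 0, 0, 0, 0, 0]
    - [50, 0, 0, 0, 0, 0, 0]
    - [50, 0, 0, 0, 0, 0, 0]
    - [50, 0, 0, -10, 0, 0, 0]
    - [50, 0, 0, -30, 0, 0, 0]
    - [50, 0, 0, -40, 0, 0, 0]
    - [50, 0, 0, -40, 0, 0, 0]

```text
time_s: 30.75
tool_pos: [0.4815, -0.3258, 0.1412]
tool_rot: [-180.0, 0.0, 90.0]
force: [0.4, -0.3, 0.5]
grip_width: 0.0501
```

Emit:
send_rows:
  plan:
    - [50, 40, 5, 0, 0, 0, 0]
    - [50, 45, 6, 0, 0, 0, 0]
    - [50, 45, 6, 0, 0, 0, 0]
    - [50, 45, 6, 0, 0, 0, 0]
    - [50, 45, 6, 0, 0, 0, 0]
    - [50, 45, 6, 0, 0, 0, 0]
    - [50, 45, 6, 0, 0, 0, 0]
    - [50, 45, 6, 0, 0, 0, 0]
    - [50, 45, 6, 0, 0, 0, 0]
    - [50, 21, 0, 0, 0, 0, 0]
    - [50, 0, 0, 30, 0, 0, 0.06]
    - [50, 0, 0, 0, 0, 0, 0]

```text
time_s: 31.95
tool_pos: [0.5326, 0.0956, 0.1073]
tool_rot: [-179.7, 0.1, 86.6]
force: [-1.0, -1.0, -0.9]
grip_width: 0.0502
```

Emit:
send_rows:
  plan:
    - [50, 0, 0, 30, 0, 0, 0]
    - [50, 0, 0, 20, 0, 0, 0]
    - [50, 0, 0, 0, 0, 0, 0]

```text
time_s: 32.25
tool_pos: [0.5333, 0.0938, 0.0583]
tool_rot: [-179.8, 0.1, 86.5]
force: [-0.7, 0.1, -0.6]
grip_width: 0.0502
```

```bash
python3 - <<'E'
from h import *
a=env.read_camera('scene');cv2.imwrite('pics/g6.png',cv2.resize(a[110:270,165:345,::-1],None,fx=4,fy=4,interpolation=cv2.INTER_CUBIC))
o=env.get_obs();print(o['tool_pos'],o['tool_rot'],o['force'],o['wrist_torque'],o['grip_width'])
E
```

```text
[0.53456147 0.09405283 0.05976833] [-1.79914901e+02  6.42664430e-02  8.65022417e+01] [-0.55913699 -0.2551044   1.07673387] [-0.14492301  0.02540264 -0.06515275] 0.049811124011584336
```

View pics/g6.png

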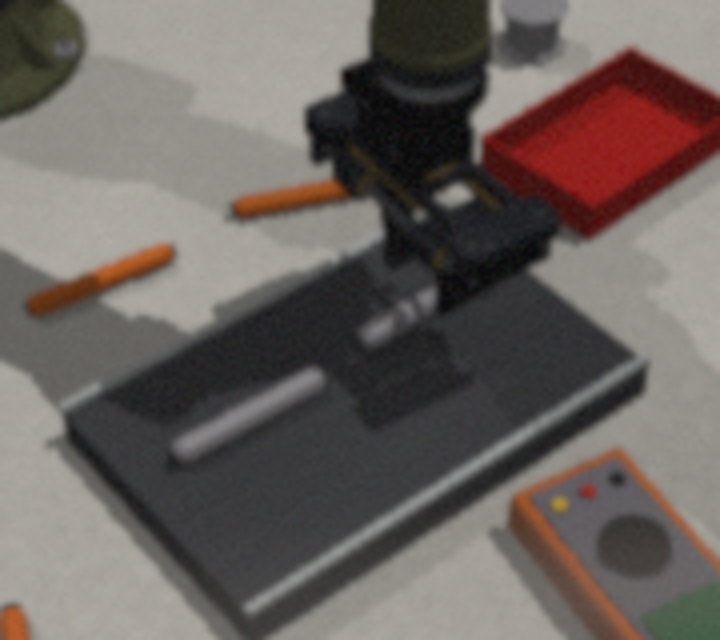

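Emit:
send_rows:
  plan:
    - [50, 0, 0, 14, 0, 0, 0]
    - [50, 0, 0, 9, 0, 0, 0]
    - [50, 0, 0, 4, 0, 0, 0]
    - [50, 0, 0, 0, 0, 0, 0]
    - [15, 0, 0, 0, 0, 0, 0]
    - [15, 0, 0, 0, 0, 0, 0]
    - [15, 0, 0, 0, 0, 0, 0]
    - [15, 0, 0, 0, 0, 0, 0]
    - [15, 0, 0, 0, 0, 0, 0]
    - [15, 0, 0, 0, 0, 0, 0]
    - [15, 0, 0, 0, 0, 0, 0]
    - [15, 0, 0, 0, 0, 0, 0]
  grip_force: 35

```text
time_s: 33.5
tool_pos: [0.5346, 0.0954, 0.0327]
tool_rot: [-179.9, -0.0, 86.6]
force: [-2.6, 1.1, 4.5]
grip_width: 0.0171
```

Emit:
send_rows:
  plan:
    - [12, 0, 0, 0, 0, 0, 0]
    - [12, 0, 0, 0, 0, 0, 0]
    - [12, 0, 0, 0, 0, 0, 0]
    - [12, 0, 0, 0, 0, 0, 0]

```text
time_s: 33.9
tool_pos: [0.5346, 0.0954, 0.0327]
tool_rot: [-179.9, -0.0, 86.6]
force: [-4.7, 0.6, 5.4]
grip_width: 0.0172
```

Emit:
send_rows:
  plan:
    - [12, 0, 0, -10, 0, 0, 0]
    - [12, 0, 0, -25, 0, 0, 0]
    - [12, 0, 0, -30, 0, 0, 0]
    - [12, 30, -11, 0, 0, 0, 0]
    - [12, 43, -15.3, 0, 0, 0, 0]
    - [12, 43, -15.3, 0, 0, 0, 0]
    - [12, 43, -15.3, 0, 0, 0, 0]
    - [12, 43, -15.3, 0, 0, 0, 0]
    - [12, 43, -15.4, 0, 0, 0, 0]
    - [12, 0, 0, 0, 0, 0, -0.06]
    - [12, 0, 0, 0, 0, 0, -0.07]
    - [12, 0, 0, 0, 0, 0, 0]

```text
time_s: 35.1
tool_pos: [0.4627, 0.3455, 0.0977]
tool_rot: [179.9, -0.0, 94.1]
force: [-0.6, 0.1, -2.1]
grip_width: 0.0175
```

```bash
python3 - <<'E'
from h import *
a=env.read_camera('scene');cv2.imwrite('pics/g7.png',cv2.resize(a[80:240,200:400,::-1],None,fx=4,fy=3.75,interpolation=cv2.INTER_CUBIC))
o=env.get_obs();print(o['tool_pos'],o['tool_rot'],o['force'],o['wrist_torque'],o['grip_width'])
E
```

```text
[0.4628589  0.34510753 0.09773347] [ 1.79934805e+02 -8.37416814e-03  9.39063803e+01] [-0.27247758 -0.38951697 -1.23536226] [-0.08355703  0.08993069  0.03121869] 0.01709219616618854
```

View pics/g7.png

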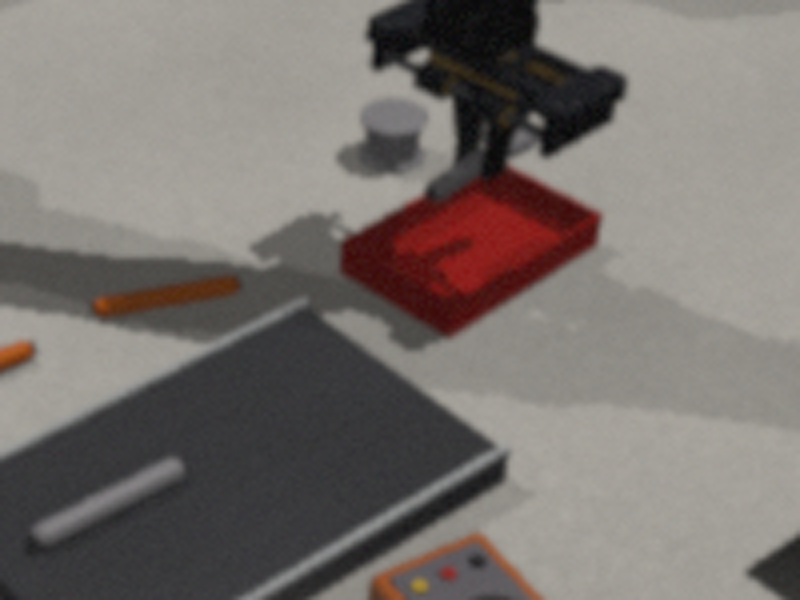

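Emit:
send_rows:
  plan:
    - [12, 0, 0, 30, 0, 0, 0]
    - [12, 0, 0, 30, 0, 0, 0]
    - [12, 0, 0, 18, 0, 0, 0]
    - [12, 0, 0, 6, 0, 0, 0]
    - [12, 0, 0, 4, 0, 0, 0]
    - [12, 0, 0, 0, 0, 0, 0]

```text
time_s: 35.75
tool_pos: [0.463, 0.3452, 0.0101]
tool_rot: [179.9, -0.0, 93.9]
force: [-0.3, -0.4, -1.5]
grip_width: 0.0172
```

Emit:
send_rows:
  plan:
    - [12, 0, 0, 1, 0, 0, 0]
    - [12, 0, 0, 0.6, 0, 0, 0]
    - [12, 0, 0, 0, 0, 0, 0]

```text
time_s: 36.05
tool_pos: [0.4627, 0.3455, 0.0086]
tool_rot: [180.0, -0.0, 94.0]
force: [-0.2, 0.5, -1.0]
grip_width: 0.0175
```

Emit:
send_rows:
  plan:
    - [12, 0, 0, 0.9, 0, 0, 0]
    - [12, 0, 0, 0.6, 0, 0, 0]
    - [30, 0, 0, 0, 0, 0, 0]
    - [30, 0, 0, 0, 0, 0, 0]
    - [30, 0, 0, 0, 0, 0, 0]
    - [30, 0, 0, 0, 0, 0, 0]
    - [30, 0, 0, 0, 0, 0, 0]
    - [30, 0, 0, -8, 0, 0, 0]
    - [30, 0, 0, -30, 0, 0, 0]
    - [30, 0, 0, -45, 0, 0, 0]
    - [30, 0, 0, -45, 0, 0, 0]
    - [30, 0, 0, -30, 0, 0, 0]

```text
time_s: 37.25
tool_pos: [0.4636, 0.3457, 0.1687]
tool_rot: [179.8, -0.2, 94.0]
force: [-0.1, 0.4, 0.2]
grip_width: 0.0301
```

Emit:
send_rows:
  plan:
    - [30, 45, 0, 0, 0, 0, 0]
    - [30, 45, 0, 0, 0, 0, 0]
    - [30, 45, 0, 0, 0, 0, 0]
    - [30, 45, 0, 0, 0, 0, 0]
    - [30, 0, 0, 0, 0, 0, 0]
    - [30, 0, 0, 0, 0, 0, 0]

```text
time_s: 37.85
tool_pos: [0.449, 0.5256, 0.1641]
tool_rot: [-180.0, 0.1, 94.1]
force: [0.7, -0.2, 0.3]
grip_width: 0.03
```

```bash
python3 - <<'E'
from h import *
a=env.read_camera('top');cv2.imwrite('pics/g8.png',cv2.resize(a[60:310,60:420,::-1],None,fx=2.2,fy=2.2,interpolation=cv2.INTER_CUBIC))
o=env.get_obs();print(o['time_s'],o['tool_pos'],o['force'],o['grip_width'])
for q in('meter','cup','spool','pad'): print(q,[r['rect'] for r in env.regions_of('top',q)[:1]])
E
```

```text
37.9 [0.45021091 0.52388314 0.16449069] [-0.57426887 -0.01868143  0.34245149] 0.030092785502776553
meter [[224.4, 84.7, 259.8, 147.2]]
cup [[320.0, 101.7, 346.9, 127.4]]
spool [[115.1, 268.1, 141.6, 294.6]]
pad [[354.5, 197.3, 390.0, 226.1]]
```

View pics/g8.png

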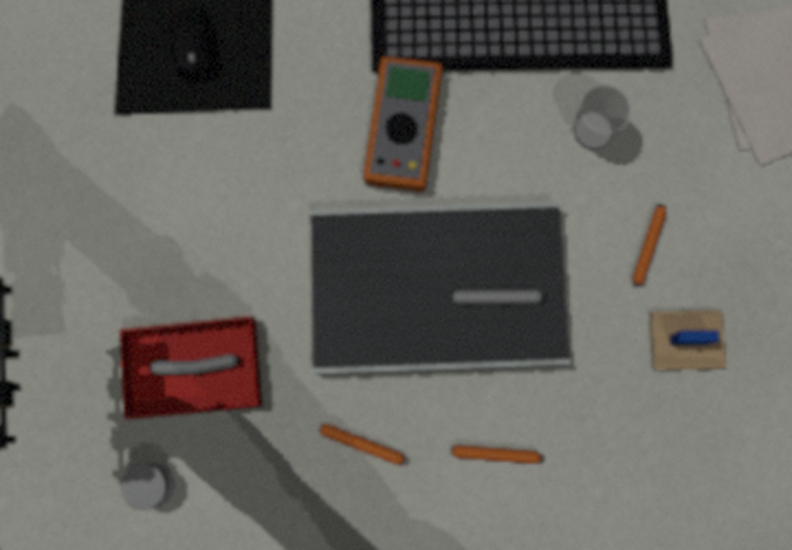

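The picture shows the bent shaft in the tray at about (195,367), the straight one on the plate at (497,296) and the pad flat on the bench at (688,340). The meter, cup and spool are where they started.

```bash
python3 -c "
from cell import env
print(env.sign_off())"
```

```text
the job is handed in; nothing more can be done
None
```

The job is done and handed in at about 38 s, with the bent shaft in the red tray and the straight one left on the plate.

- **Straight shaft (−y side):** I rolled it first, with about 68 mm of pad travel. The pad stayed level to within 0.1 mm, and the press read about 9–10 N.
- **Bent shaft (+y side, by the tray):** I rolled it with about 65 mm of pad travel. It lifted the pad by about 3.9 mm and came back down to flat. The press read about 7–11 N all the way, and its bow ended on the other side, which confirms the half turn.
- **Putting things away:** I then set the pad down flat on the bench, within about 4 mm of where it started. After that I laid the bent shaft on the tray floor.

In the last picture, the bent shaft is in the tray, the straight one is on the plate and the pad is flat on the bench. The multimeter, cup and spool are within about 2–3 pixels of where they started, and the gripper is clear of everything.

Three points to note:
- **Lift:** it came out a little under the 4.5 mm stated.
- **Sideways drag:** it built up to about 6 N towards the end of the bent shaft's roll.
- **Press forces:** these come from readings at the end of each short move, corrected for the pad's weight. Forces between readings were not seen.

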